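Lock the key box: push its bolt stud round the L-shaped slot

TASK

Lock the key box for the night: with the fingertips or the outside of the fingers, push the black stud on its top along the long leg of the slot to the corner, then push it sideways to the very end of the short leg, and leave it there. Only push the stud, do not take it between the fingers; leave the calculator, stapler, padlock and pump bottle where they are.

Things in the scene. Friction and masses are not known exactly. Their poses are not given: they have to be found in the camera images.
- keybox: Grey steel key box fixed to the counter, 200 (x) x 260 (y) x 60 mm high. Origin: centre of its underside; z up; yaw varies. On top: a bright metal plate, x -55 to 50, y -105 to 30 mm, upper face 78 mm above the counter, with a 16 mm wide L-shaped slot; at y 64 to 86 mm a keeper, also 78 mm high, that the bolt enters. Nothing else fixed on it is higher, but 1.5 mm screw heads and the stud.
- slot_start (a point): Where the stud's centre line meets the plate's upper face (78 mm above the counter) at the unlocked end of the long leg. The long leg runs 70 mm from here along the box's +y to slot_corner. Axes as the key box's.
- slot_corner (a point): Where the stud's centre line meets the plate's upper face when the stud is at the turn. The short leg runs 35 mm from here along the box's +x to slot_end. Axes as the key box's.
- slot_end (a point): Where the stud's centre line meets the plate's upper face at the blind end of the short leg, the locked place. Axes as the key box's.
- stud_top (a point): Centre of the top of the stud, an upright round black knob 26 mm in diameter on a 12 mm neck in the slot. Top 120 mm above the counter, 42 mm above the plate; the knob begins 8 mm above the plate, is full width from 12 to 36 mm and tapers above. It cannot lift or tip. It slides at 2 to 6 N, has no spring and stays where it is left; hard stops at the slot's ends, inner edge of the turn slightly rounded.
- bolt (a joint): Travel of the bolt and stud along the long leg, in m: 0 at slot_start, 0.070 at slot_corner (hard stops). Grows along the key box's +y. The stud starts somewhere between 0 and 0.025.
- stud (a joint): Travel of the stud along the short leg, in m: 0 in the long leg, 0.035 at slot_end (hard stops). Grows along the key box's +x. It can only grow when the bolt is at the corner (within about 3 mm).
- calculator: Loose black desk calculator, 125 x 78 x 14 mm, lying flat on the counter on the box's -x side; origin at the centre of its underside. To be left alone.
- stapler: Loose black stapler, 150 mm long (its x), 36 mm wide, 43 mm high, on the counter on the box's -y side; origin at the centre of its underside. To be left alone.
- padlock: Loose brass padlock with steel shackle, 70 x 45 x 18 mm, lying on the box's top at the +x, +y corner; origin at the centre of its body's underside. To be left alone.
- pump_bottle: Loose white pump bottle, 62 mm in diameter, 163 mm high, standing on the counter on the box's +y side; origin at the centre of its underside. To be left alone.

How it is judged:
On the way, in this order (a step that is already met when the one before it is completed fails the run):
1. the stud is pushed along the long leg to the corner (value of joint bolt above 0.062 m and value of joint stud below 0.01 m), for 0.05 s.
2. the stud is pushed along the short leg to its end (value of joint bolt above 0.064 m and value of joint stud above 0.031 m), for 0.2 s.
At the end, for the whole second after the job is handed in: the stud is at rest within 4 mm of the end of the short leg (bolt travel over 64 mm, stud travel over 31 mm); the calculator, stapler, padlock and pump bottle are within 20 mm of where they were (all of step 2 and value of joint stud below 0.04 m and velocity of joint bolt between -0.005 and 0.005 m/s and velocity of joint stud between -0.005 and 0.005 m/s and distance of each of calculator, stapler, padlock, pump_bottle from where it was at the start of the episode below 0.02 m); the robot touches nothing.
It fails at once if a loose bystander was lifted, carried or pushed more than 20 mm (distance of any of calculator, stapler, padlock, pump_bottle from where it was at the start of the episode above 0.02 m).
It fails at once if the stud was taken between the fingers instead of pushed (horizontal distance between the grasp point and stud_top below 0.012 m and z of the grasp point in the frame of stud_top below 0.012 m).
It also fails if it takes over 42 s, if anything falls off the work surface, if the arm or the gripper's body presses on something with over 40 N, if the wrist force passes 120 N, or if a joint passes its speed limit or range.

ROBOT

A 6-joint arm with a two-finger parallel gripper is mounted at the origin on the work surface. World frame = base frame: x ahead of the robot, y to its left, z up, the work surface at z = 0. Lengths are in m, angles in rad, forces in N, time in s.
With the tool pointing down it reaches from about 0.35 to 0.975 m from the base axis. Payload 4.9 kg.
Tool frame: the origin (TCP) lies at the very end of the fingers, on their centre line; the grasp point (between the pads) lies 19 mm behind it; z points along the fingers, y is the line along which they close (so a half turn about z gives the same grasp; the last joint's range is limited). The gripper opens to 85 mm and grips with 20 to 120 N. Pads are 22 mm wide; open, the fingers measure 114 mm over their backs; the gripper's body (76 mm by 85 mm) begins 54 mm behind the grasp point. The pads swing forward as they close: fully open they stand 13 mm farther back than shut.
Start: joints at [1.093, 0.053, 1.613, -0, 1.476, -0.119], TCP at [0.219, 0.585, 0.211] pointing down, gripper open.
Joint ranges: [-3.01, 3.01], [-1.01, 2.22], [0.06, 2.58], [-1.02, 4.17], [0.09, 2.62], [-3.14, 3.14]. Speed limits (rad/s): [2.57, 2.57, 3.14, 3.14, 3.14, 3.14].

INTERFACE

Orientations are given as a unit quaternion [w, x, y, z].
In Python, from plant import manip gives the robot as it stands.
- The arm moves only by the tool play_rows, never from a script. Its argument "series" is a list that holds one entry, the list of rows, each a list of 7 numbers: the shift along the world's x, y, z in m, then the turn, a rotation vector about the world's x, y, z in degrees, then the opening, from 0 (shut) to 1 (fully open). In form: [[[dx, dy, dz, rx, ry, rz, grip], ...]]. A call has 1 to 10 rows; each row shifts and turns the commanded pose from where the row before left it; what a row does not reach is not made up. A row lasts 1/10 s, in which the tool goes at most 50 mm and 8.59 degrees, less where a joint would pass 70% of its speed; a pose out of reach is approached as far as the arm can. A call with a gripper value outside its range is refused whole. The fingers move at their own pace and stop on an object; the grip force is fixed at half the most. Time passes only in rows, so rows that do not move let the fingers close. It gives the time, the measured TCP pose, the force, the opening and the grip force at its end, in the units of the state.
- manip.state(): the state, without advancing time (a new reading comes with each control period).
- manip.grab_frame(name): name is "scene" or "top"; returns a dict with "frame" (480x640x3 uint8, blue, green, red), "mtx" (3x3 intrinsics, pixels), "k1" (the pictures are not rectified: a ray, as slopes to the right and down, at radius r is drawn at 1 + k1 r^2 times it, then the intrinsics apply), "R" (3x3) and "t" (3): a world point X has camera coordinates R X + t. Camera axes: x right, y down, z forward; pixel columns grow to the right and rows downward; lengths in m; the calibration is good to about 2 mm. A picture is of the moment at which its call begins. There is no depth.
- manip.job_done(): hands the job in; it is judged then, once.
The state is a dict: "time": time; "joint_pos": joint angles; "joint_vel": joint speeds; "joint_efforts": joint torques, N m; "tool_pos": TCP position; "tool_rot": TCP orientation; "contact_force": force on the tool from outside, world axes, zero at the start; "ft_torque": the same for the moment, N m; "gripper_width": opening from 0.0 (shut) to 1.0 (fully open); "grasp_force": force on a finger pad.
Only numpy, scipy, OpenCV 4.12 (cv2) and the standard library are available. Lean on these libraries where they do the work, as an engineer would, in place of code of your own. Each camera call takes 0.05 s, during which the arm holds its last target. There are 200 camera calls.

## Working session

There is one attempt and no reset: what is moved stays moved. The work goes in short steps, Python scripts to look and compute and a tool call to move; the robot and the scene stay as the last step left them, time stands still between calls to the robot, and variables do not carry over. Pictures are saved under pics/ and viewed, at most 10 in all, crops included, and the job is handed in when it is done.

Besides the shell and the picture viewer there is one more tool, called as a command line: name --argument value ..., lists and objects as JSON in quotes. play_rows: Moves the arm, as the interface text tells. Its arguments: {"type":"object","properties":{"series":{"type":"array"}},"required":["series"]}

```bash
mkdir -p pics; cat > h.py <<'E'
import numpy as np, cv2
from plant import manip
def ray(f,u,v):
    K=np.array(f["mtx"]);R=np.array(f["R"]);t=np.array(f["t"])
    d=cv2.undistortPoints(np.array([[[u,v]]],float),K,np.array([f["k1"],0,0,0,0.]))[0,0]
    # model: distorted = s*(1+k1 r^2)
    return -R.T@t, R.T@np.array([d[0],d[1],1.])
def onz(f,u,v,z):
    c,d=ray(f,u,v); return c+d*(z-c[2])/d[2]
E
python3 - <<'E'
from h import *
import pickle
for n in("top","scene"):
    f=manip.grab_frame(n); pickle.dump(f,open(n+".pkl","wb")); cv2.imwrite(f"pics/{n}0.png",f["frame"])
    print(n,-np.array(f["R"]).T@np.array(f["t"]),f["k1"],np.array(f["R"])[2])
print(manip.state())
E
```

```text
top [0.29239879 0.06391585 1.27120162] -0.1709369089671095 [ 0.21924705 -0.00265335 -0.97566577]
scene [1.11649413 0.01530485 1.05781251] 0.00321111877977427 [-0.50416778  0.03556189 -0.86287322]
{'time': 0.1, 'joint_pos': array([ 1.09298656e+00,  5.33028215e-02,  1.61419307e+00,  1.79971891e-05,
        1.47600473e+00, -1.18973622e-01]), 'joint_vel': array([ 9.86189886e-04, -1.66665578e-03, -2.85083530e-03,  6.87470728e-04,
        4.35305976e-05, -1.67450324e-03]), 'joint_efforts': array([ 5.92703350e-05, -3.94901526e+01, -3.71362031e+01, -1.06938262e-04,
        3.89369830e-03,  8.40230967e-06]), 'tool_pos': array([0.21918324, 0.58464624, 0.20985684]), 'tool_rot': array([-2.89016897e-04,  1.78457782e-01,  9.83947107e-01, -9.09194398e-04]), 'contact_force': array([-0.38198474, -0.74634798, -0.37021921]), 'ft_torque': array([0.02194283, 0.01702251, 0.00466483]), 'grasp_force': 0.0, 'gripper_width': 0.9990230688033644}
```

View pics/top0.png

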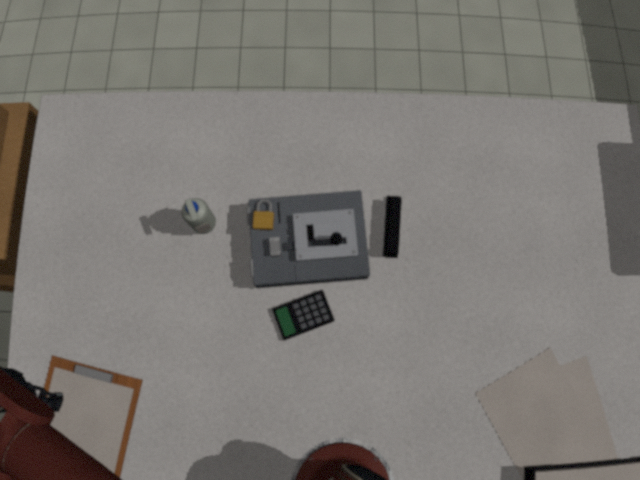

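View pics/scene0.png

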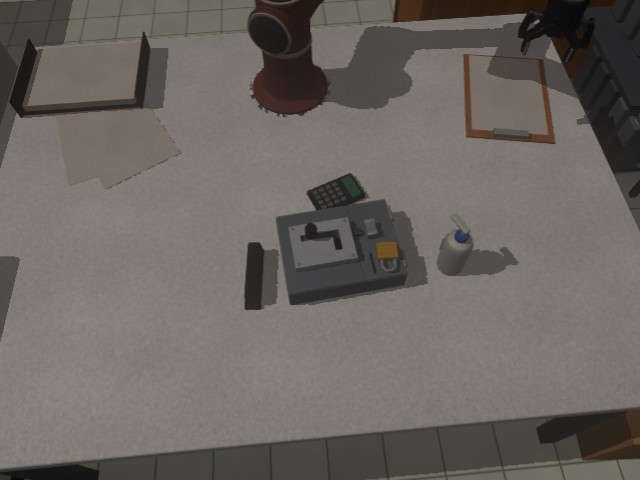

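The top view shows the box around (308,238), with its +y to the left. The plate is at (325,235), the stud at (337,239), and the slot's short leg runs up from about (310,239). The padlock is at (263,217), the bottle at (197,213), the stapler at (392,226) and the calculator at (303,315). The scene view agrees, with the stud at (311,230).

```bash
python3 - <<'E'
from h import *
import pickle
roi={"top":(285,200,368,272),"scene":(280,212,365,278)}
ims=[]
T={}
for n in roi:
    f=pickle.load(open(n+".pkl","rb")); x0,y0,x1,y1=roi[n]
    g=cv2.cvtColor(f["frame"],6); c=g[y0:y1,x0:x1]
    m=cv2.morphologyEx((c>125).astype(np.uint8),cv2.MORPH_OPEN,np.ones((3,3)))
    cs=max(cv2.findContours(m,0,2)[0],key=cv2.contourArea)[:,0]+[x0,y0]
    w=np.array([onz(f,u,v,.078)[:2] for u,v in cs],np.float32)
    r=cv2.minAreaRect(w); print(n,r, cv2.boxPoints(r).round(4).tolist())
    T[n]=r
    d=((c<45)*255).astype(np.uint8)
    ims.append(cv2.resize(np.hstack([c]),None,fx=6,fy=6,interpolation=cv2.INTER_CUBIC)[:430,:498])
    # dark pixels in plate, projected on plate plane
    mm=np.zeros_like(g);cv2.fillPoly(mm,[cv2.convexHull(cs)],1)
    ys,xs=np.where((mm>0)&(g<70)); 
    print(len(xs))
h=min(i.shape[0] for i in ims)
o=np.hstack([i[:h] for i in ims]); cv2.imwrite("pics/c.png",cv2.resize(o,(800,int(h*800/o.shape[1]))))
E
```

```text
top ((0.6098587512969971, -0.04463697597384453), (0.006735231727361679, 0.05993172153830528), 89.5225601196289) [[0.5799000263214111, -0.04780000075697899], [0.6398000121116638, -0.04830000177025795], [0.6399000287055969, -0.04149999842047691], [0.5799000263214111, -0.04100000113248825]]
0
scene ((0.4767336845397949, -0.03692488372325897), (0.011450807563960552, 0.0026876425836235285), 84.46727752685547) [[0.4747999906539917, -0.042500000447034836], [0.47749999165534973, -0.04280000180006027], [0.47859999537467957, -0.03139999881386757], [0.47589999437332153, -0.031099999323487282]]
0
```

View pics/c.png

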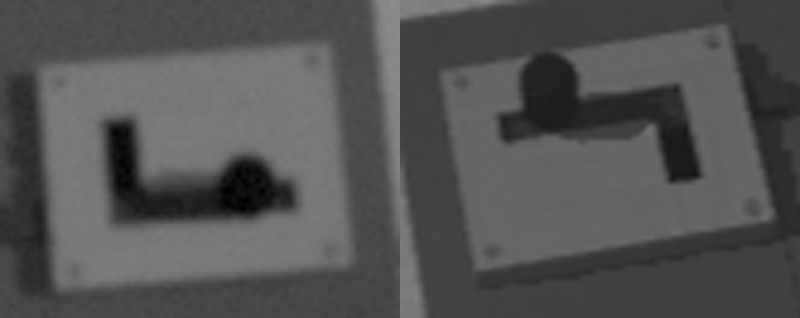

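The crops show the plate and the slot clearly. In the top crop the outer corner is at (113,223), the short leg ends at (104,122)–(133,118), and the long leg ends at (297,210). In the scene crop the outer corner is at (680,87), the short leg ends at (672,183)–(700,180), and the long leg ends at about (499,115)–(503,142).

```bash
python3 - <<'E'
from h import *
import pickle
o={"top":(285,200,0),"scene":(280,212,400)}
# box-plane feature offsets from slot_corner: outer corner, short end left(+y side)/right, long end -x side
P={"top":{"C":(113,223),"S1":(104,122),"S2":(133,118),"L":(297,210),"pl":[(38,65),(330,42),(352,265),(55,292)]},
"scene":{"C":(680,87),"S1":(700,180),"S2":(672,183),"L":(499,115),"pl":[(440,70),(727,25),(773,220),(475,272)]}}
k=800/996
Y={}
for n in P:
    f=pickle.load(open(n+".pkl","rb")); a,b,s=o[n]
    pj=lambda p,z=.078: onz(f,(p[0]-s)/(6*k)-.4+a,p[1]/(6*k)-.4+b,z)[:2]
    W={q:pj(P[n][q]) for q in("C","S1","S2","L")}
    pl=np.array([pj(p) for p in P[n]["pl"]])
    print(n,{q:w.round(4).tolist() for q,w in W.items()})
    print("plate",pl.round(4).tolist(),"sides",[round(float(np.linalg.norm(pl[i]-pl[i-1])),4) for i in range(4)],"centre",pl.mean(0).round(4))
    d=W["C"]-W["L"]; yaw=np.arctan2(-d[0],d[1]); print("long",np.linalg.norm(d),"yaw deg",np.degrees(yaw))
    g=cv2.cvtColor(f["frame"],6)
    # other objects, in world
f=pickle.load(open("top.pkl","rb"))
g=pickle.load(open("scene.pkl","rb"))
# stud top, two views
A=ray(f,285+247/4.819,200+183/4.819); B=ray(g,280+150/4.819,212+68/4.819)
print("stud z.10",onz(f,285+247/4.819,200+185/4.819,.105),onz(g,280+150/4.819,212+90/4.819,.10))
print("padlock",[onz(f,u,v,.075).round(3) for u,v in((252,229),(274,229),(264,200))],"bottle",onz(f,199,220,.08).round(3))
E
```

```text
top {'C': [0.5335, 0.0821], 'S1': [0.5807, 0.0869], 'S2': [0.5827, 0.0737], 'L': [0.5405, -0.0017]}
plate [[0.6073, 0.1178], [0.6201, -0.0169], [0.5153, -0.0267], [0.5013, 0.1078]] sides [0.1065, 0.1354, 0.1052, 0.1353] centre [0.561  0.0455]
long 0.08403840839887221 yaw deg 4.827985919092681
scene {'C': [0.5337, 0.0827], 'S1': [0.583, 0.0868], 'S2': [0.5833, 0.0741], 'L': [0.5406, -0.001]}
plate [[0.5139, -0.0266], [0.5023, 0.1079], [0.6063, 0.117], [0.6195, -0.0167]] sides [0.106, 0.1351, 0.1044, 0.1343] centre [0.5605 0.0454]
long 0.08404833926480268 yaw deg 4.707802439684219
stud z.10 [0.54515839 0.02129022 0.105     ] [0.54381156 0.02375421 0.1       ]
padlock [array([0.571, 0.207, 0.075]), array([0.571, 0.158, 0.075]), array([0.638, 0.183, 0.075])] bottle [0.589 0.326 0.08 ]
```

Both views agree to within 1 mm. The plate measures 105 x 135 mm and the leg lengths match. I get yaw ≈ 5°, corner (0.542, 0.075), end (0.577, 0.078) and stud at about 17 mm of travel. I'm going in above the -y side with the fingers shut.

play_rows --series '[[[0.0185,-0.0335,0,0,0,1.4,0],[0.0185,-0.0335,0,0,0,1.4,0],[0.0185,-0.0335,0,0,0,1.4,0],[0.0185,-0.0335,0,0,0,1.4,0],[0.0185,-0.0335,0,0,0,1.4,0],[0.0185,-0.0335,0,0,0,1.4,0],[0.0185,-0.0335,0,0,0,1.4,0],[0.0185,-0.0335,0,0,0,1.4,0],[0.0185,-0.0335,0,0,0,1.4,0],[0.0185,-0.0335,0,0,0,1.4,0]]]'

```text
time: 1.1
tool_pos: [0.4047, 0.2487, 0.2106]
tool_rot: [-0.0, 0.057, 0.998, -0.0]
contact_force: [1.0, -0.1, -1.0]
gripper_width: -0.001
grasp_force: 0.0
```

play_rows --series '[[[0.0185,-0.0335,0,0,0,1.4,0],[0.0185,-0.0335,0,0,0,1.4,0],[0.0185,-0.0335,0,0,0,1.4,0],[0.0185,-0.0335,0,0,0,1.4,0],[0.0185,-0.0335,0,0,0,1.4,0],[0.0185,-0.0335,0,0,0,1.4,0],[0.0185,-0.0335,0,0,0,1.4,0],[0.0185,-0.0335,0,0,0,1.4,0],[0,0,0,0,0,0,0],[0,0,0,0,0,0,0]]]'

```text
time: 2.1
tool_pos: [0.5521, -0.0183, 0.2103]
tool_rot: [-0.001, -0.04, 0.999, 0.0]
contact_force: [-0.1, -0.6, -0.2]
gripper_width: 0.0
grasp_force: 0.0
```

play_rows --series '[[[-0.0015,-0.002,-0.02,0,0,0,0],[0,0,-0.02,0,0,0,0],[0,0,-0.02,0,0,0,0],[0,0,-0.02,0,0,0,0],[0,0,-0.02,0,0,0,0],[0,0,-0.014,0,0,0,0],[0,0,0,0,0,0,0],[0,0,0,0,0,0,0]]]'

```text
time: 2.9
tool_pos: [0.5509, -0.0193, 0.0973]
tool_rot: [0.0, -0.041, 0.999, 0.0]
contact_force: [-0.2, -0.0, -0.2]
gripper_width: 0.002
grasp_force: 0.0
```

```bash
python3 - <<'E'
from h import *
print(manip.state()["tool_pos"])
a=[manip.grab_frame(n)["frame"] for n in("top","scene")]
o=np.hstack([cv2.resize(a[0][195:275,280:375],(475,400),interpolation=2)[:, :400],cv2.resize(a[1][195:275,270:350],(400,400),interpolation=2)])
cv2.imwrite("pics/d.png",o)
E
```

```text
[ 0.5509373  -0.01927295  0.09733428]
```

View pics/d.png

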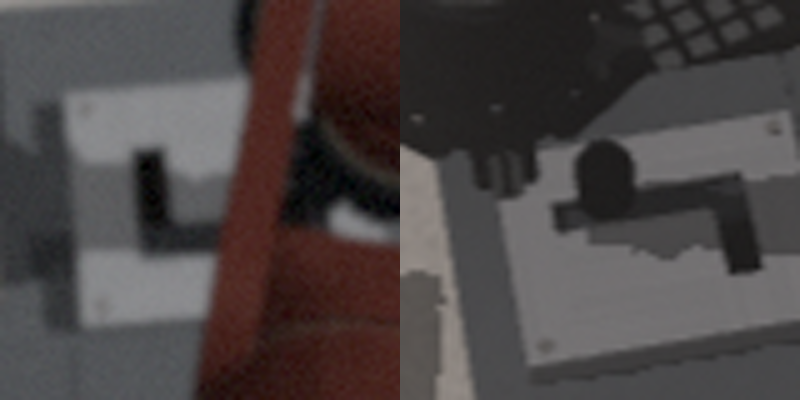

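The shut fingers (505,175) stand at the plate's -y edge, in line with the stud (605,178). I'm pushing along +y now.

play_rows --series '[[[-0.0004,0.006,0,0,0,0,0],[-0.0005,0.006,0,0,0,0,0],[-0.0005,0.006,0,0,0,0,0],[-0.0005,0.006,0,0,0,0,0],[-0.0005,0.006,0,0,0,0,0],[-0.0005,0.006,0,0,0,0,0],[-0.0005,0.006,0,0,0,0,0],[-0.0005,0.006,0,0,0,0,0],[-0.0005,0.006,0,0,0,0,0]]]'

```text
time: 3.9
tool_pos: [0.5464, 0.0346, 0.097]
tool_rot: [-0.0, -0.041, 0.999, -0.0]
contact_force: [-1.4, -2.3, 0.7]
gripper_width: 0.002
grasp_force: 1.2
```

play_rows --series '[[[-0.0002,0.002,0,0,0,0,0],[-0.0002,0.002,0,0,0,0,0],[-0.0002,0.002,0,0,0,0,0]]]'

```text
time: 4.2
tool_pos: [0.5459, 0.0403, 0.097]
tool_rot: [-0.0, -0.04, 0.999, -0.0]
contact_force: [-0.2, -1.7, 0.9]
gripper_width: 0.005
grasp_force: 1.2
```

play_rows --series '[[[-0.0002,0.002,0,0,0,0,0],[-0.0002,0.002,0,0,0,0,0],[-0.0001,0.002,0,0,0,0,0],[-0.0001,0.0015,0,0,0,0,0],[0,0,0,0,0,0,0]]]'

```text
time: 4.7
tool_pos: [0.5453, 0.048, 0.0969]
tool_rot: [-0.0, -0.041, 0.999, 0.0]
contact_force: [-0.6, -1.8, -0.2]
gripper_width: -0.0
grasp_force: 0.8
```

play_rows --series '[[[-0.0001,0.0015,0,0,0,0,0],[-0.0001,0.0015,0,0,0,0,0],[-0.0001,0.0015,0,0,0,0,0]]]'

```text
time: 5.0
tool_pos: [0.5449, 0.0522, 0.0969]
tool_rot: [-0.0, -0.04, 0.999, -0.0]
contact_force: [-1.5, -1.8, 0.4]
gripper_width: -0.005
grasp_force: 1.2
```

play_rows --series '[[[-0.0001,0.001,0,0,0,0,0],[0,0.001,0,0,0,0,0],[0,0,0,0,0,0,0]]]'

```text
time: 5.3
tool_pos: [0.545, 0.0544, 0.097]
tool_rot: [0.0, -0.041, 0.999, 0.0]
contact_force: [-1.2, -0.8, 0.6]
gripper_width: -0.004
grasp_force: 0.8
```

```bash
python3 - <<'E'
from h import *
a=manip.grab_frame("scene")["frame"]
cv2.imwrite("pics/e.png",cv2.resize(a[195:275,270:370],(500,400),interpolation=2))
E
```

```text
(no output)
```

View pics/e.png

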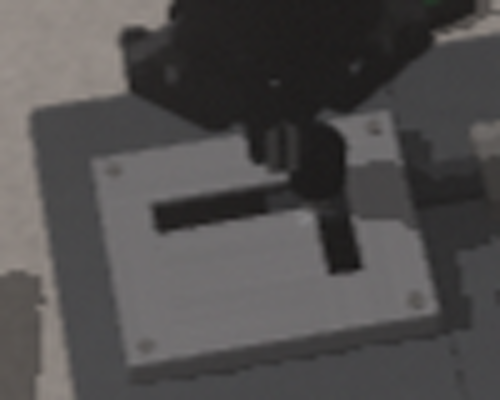

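The stud (320,160) is close to the corner but no stop force has appeared yet, so I'm continuing in small steps.

play_rows --series '[[[-0.0001,0.001,0,0,0,0,0],[-0.0001,0.001,0,0,0,0,0],[0,0,0,0,0,0,0]]]'

```text
time: 5.65
tool_pos: [0.5448, 0.0563, 0.097]
tool_rot: [0.0, -0.041, 0.999, 0.0]
contact_force: [-1.1, -2.2, 0.6]
gripper_width: -0.0
grasp_force: 0.9
```

play_rows --series '[[[-0.0001,0.001,0,0,0,0,0],[0,0.001,0,0,0,0,0],[0,0,0,0,0,0,0]]]'

```text
time: 5.95
tool_pos: [0.5446, 0.0583, 0.097]
tool_rot: [-0.0, -0.041, 0.999, 0.0]
contact_force: [-1.5, -1.5, 0.5]
gripper_width: 0.003
grasp_force: 0.9
```

```bash
python3 - <<'E'
from h import *
a=[manip.grab_frame(n)["frame"] for n in("top","scene")]
o=np.hstack([cv2.resize(a[0][210:260,285:335],(400,400),interpolation=2),cv2.resize(a[1][210:260,305:355],(400,400),interpolation=2)])
cv2.imwrite("pics/f.png",cv2.convertScaleAbs(o,alpha=1.6))
E
```

```text
(no output)
```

View pics/f.png

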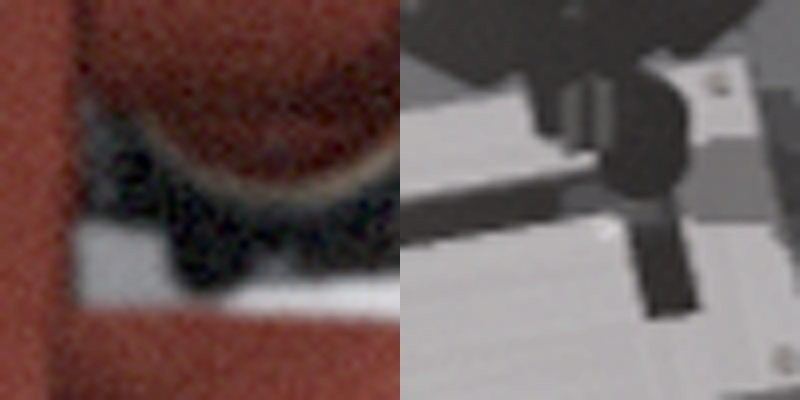

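The scene view shows the stud at about (643,135) in the crop, over the corner. The finger pads are at (585,115) in contact with it.

```bash
python3 - <<'E'
from h import *
f=manip.grab_frame("scene")
for u in(640,645,650): print(onz(f,305+(u-400)/8-.4,210+132/8-.4,.10).round(4))
def pr(X):return cv2.projectPoints(np.array([X],float),cv2.Rodrigues(f["R"])[0],np.array(f["t"]),np.array(f["mtx"]),np.array([f["k1"],0,0,0,0]))[0].ravel()
for X in((.5423,.0751,.1),(.5423,.0881,.1)): print((pr(X)+.4-[305,210])*8+[400,0])
E
```

```text
[0.5372 0.0754 0.1   ]
[0.5373 0.0768 0.1   ]
[0.5374 0.0781 0.1   ]
[640.71562757 148.225172  ]
[688.44953885 144.28203051]
```

The stud's edge is at 690, where 688 is expected for the corner. One more nudge should confirm the stop.

play_rows --series '[[[-0.0001,0.001,0,0,0,0,0],[0,0.0005,0,0,0,0,0],[0,0,0,0,0,0,0]]]'

```text
time: 6.4
tool_pos: [0.5445, 0.0592, 0.097]
tool_rot: [-0.0, -0.041, 0.999, -0.001]
contact_force: [-1.4, -4.2, 0.7]
gripper_width: -0.001
grasp_force: 2.1
```

The force is rising at the stop, so step 1 is done. I'm backing off and going round to the -x side.

play_rows --series '[[[0.001,-0.0125,0,0,0,0,0],[0.001,-0.0125,0,0,0,0,0],[-0.016,0,0,0,0,0,0],[-0.016,0,0,0,0,0,0],[-0.017,0,0,0,0,0,0],[0,0.0125,0,0,0,0,0],[0,0.0125,0,0,0,0,0],[0,0.0125,0,0,0,0,0],[0,0,0,0,0,0,0]]]'

```text
time: 7.3
tool_pos: [0.4981, 0.0739, 0.0972]
tool_rot: [0.0, -0.042, 0.999, 0.0]
contact_force: [-0.2, -0.5, 0.0]
gripper_width: -0.004
grasp_force: 0.0
```

play_rows --series '[[[0.005,0.0004,0,0,0,0,0],[0.005,0.0004,0,0,0,0,0],[0.005,0.0004,0,0,0,0,0],[0.005,0.0004,0,0,0,0,0],[0.005,0.0004,0,0,0,0,0],[0.005,0.0004,0,0,0,0,0]]]'

```text
time: 7.9
tool_pos: [0.5275, 0.0744, 0.0969]
tool_rot: [-0.001, -0.04, 0.999, -0.0]
contact_force: [-1.9, 0.2, 1.2]
gripper_width: 0.0
grasp_force: 1.3
```

play_rows --series '[[[0.004,0.0004,0,0,0,0,0],[0.004,0.0004,0,0,0,0,0],[0.004,0.0004,0,0,0,0,0],[0.004,0.0004,0,0,0,0,0],[0.004,0.0004,0,0,0,0,0]]]'

```text
time: 8.4
tool_pos: [0.5478, 0.0765, 0.0969]
tool_rot: [-0.0, -0.041, 0.999, -0.0]
contact_force: [-1.0, -0.8, 1.1]
gripper_width: -0.001
grasp_force: 1.1
```

play_rows --series '[[[0.0015,0.0001,0,0,0,0,0],[0.0015,0.0001,0,0,0,0,0],[0.0015,0.0001,0,0,0,0,0],[0,0,0,0,0,0,0]]]'

```text
time: 8.8
tool_pos: [0.5522, 0.0769, 0.097]
tool_rot: [0.0, -0.04, 0.999, 0.0]
contact_force: [-1.5, -1.1, -0.2]
gripper_width: 0.001
grasp_force: 0.6
```

play_rows --series '[[[0.001,0.0001,0,0,0,0,0],[0.001,0.0001,0,0,0,0,0],[0,0,0,0,0,0,0]]]'

```text
time: 9.1
tool_pos: [0.5541, 0.0771, 0.097]
tool_rot: [0.0, -0.041, 0.999, 0.0]
contact_force: [-2.5, -1.4, 1.6]
gripper_width: 0.004
grasp_force: 0.7
```

play_rows --series '[[[0.001,0.0001,0,0,0,0,0],[0.001,0.0001,0,0,0,0,0],[0,0,0,0,0,0,0]]]'

```text
time: 9.4
tool_pos: [0.5558, 0.0773, 0.0969]
tool_rot: [-0.0, -0.041, 0.999, -0.0]
contact_force: [-2.1, -1.1, 1.1]
gripper_width: -0.002
grasp_force: 1.5
```

play_rows --series '[[[0.001,0.0001,0,0,0,0,0],[0.001,0.0001,0,0,0,0,0],[0,0,0,0,0,0,0]]]'

```text
time: 9.7
tool_pos: [0.5562, 0.0773, 0.0968]
tool_rot: [-0.003, -0.041, 0.999, -0.0]
contact_force: [-9.7, -2.5, 5.3]
gripper_width: -0.0
grasp_force: 5.1
```

```bash
python3 - <<'E'
from h import *
a=[manip.grab_frame(n)["frame"] for n in("scene",)]
cv2.imwrite("pics/g.png",cv2.convertScaleAbs(cv2.resize(a[0][210:270,300:360],(480,480),interpolation=2),alpha=1.6))
E
```

```text
(no output)
```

View pics/g.png

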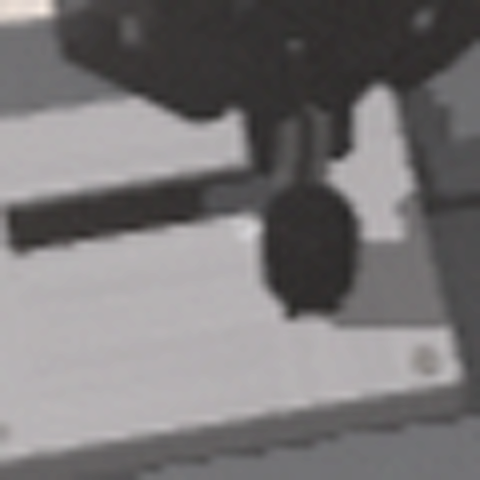

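The force jumped to about 10 N, and the stud (310,245) covers the end of the short leg. I'm backing off along -x and then going up.

play_rows --series '[[[-0.01,-0.001,0,0,0,0,0],[-0.015,-0.001,0,0,0,0,0],[-0.015,-0.001,0,0,0,0,0],[0,0,0.03,0,0,0,0],[-0.02,0,0.03,0,0,0,0],[-0.03,0,0.03,0,0,0,0],[-0.03,0,0.03,0,0,0,0],[0,0,0,0,0,0,0],[0,0,0,0,0,0,0]]]'

```text
time: 10.65
tool_pos: [0.4388, 0.0747, 0.2184]
tool_rot: [0.003, -0.041, 0.999, 0.0]
contact_force: [0.9, 0.2, -0.2]
gripper_width: -0.001
grasp_force: 0.0
```

```bash
python3 - <<'E'
from h import *
a=manip.grab_frame("scene")["frame"]
cv2.imwrite("pics/i.png",cv2.convertScaleAbs(cv2.resize(a[160:320,230:490],(780,480),interpolation=2),alpha=1.4))
E
```

```text
(no output)
```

View pics/i.png

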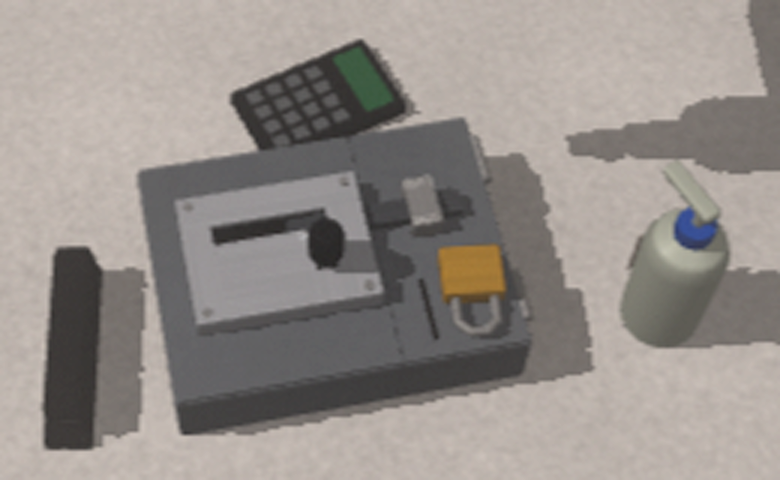

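The stud (326,243) sits at the end of the short leg, the bolt is in the keeper, the bystanders haven't moved, and the arm is clear.

```bash
python3 -c "
from plant import manip
print(manip.job_done())"
```

```text
the job is handed in; nothing more can be done
None
```

The key box is locked and the job is handed in (no verdict was returned): the stud was pushed to the corner, then to the stop at the end of the short leg, and in the last picture the calculator, stapler, padlock and pump bottle were where they started and the arm was clear.

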